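# Unlock the takings box padlock and present it

## Task

Open the combination padlock on the takings box: turn its dial clockwise, feeling it click from notch to notch, until the white pointer sits in the notch at the red mark, then pull the shackle straight out as far as it goes while the lock still lies on its seat. Lift the opened lock up off the hasp and finish still holding it, dial up and roughly level, shackle still out, its underside about 20 cm above the counter, keeping still over the middle of the cork mat. Leave the cakes and the jam jar undisturbed.

Things in the scene. Friction and masses are not known exactly. Their poses are not given: they have to be found in the camera images.
- padlock: Loose brass padlock, 0.34-0.53 kg, lying dial up: body 64 (x) x 56 (y) x 28 mm (z), origin at centre of underside, +x towards the shackle. Sides y = +-28 mm are free to grip. On it a black dial disc, 42 mm across, 28-34 mm up, with a grip bar 40 x 14 mm, 34-56 mm up. Red mark on the +x side of the disc. Opens only with the dial within 0.15 rad of it; until then the staple stops it being lifted.
- dial (a joint): Dial angle (rad): the bar's white pointer end relative to the red mark (lock's +x), counter-clockwise positive from above; 0 = at the mark. Spring notches every 0.524 (0, 0.524, 1.047, 1.571) pull it in and hold it; about 0.07 Nm to leave one. Starts one to three notches on the positive side, so turn clockwise (value falls). Stops at -0.8 and 1.95.
- dial_grip (a point): On the dial's axis, 46 mm above the padlock's origin, mid-height of the grip bar; turns with the dial (x axis along the bar to the white end, grip faces at y = +-7 mm).
- shackle (a joint): How far the shackle is pulled out (m): 0 shut, 0.026 fully out. Slides along the lock's +x against about 2 N friction and stays where left. While locked it gives only 2.5 mm. From 0.016 on its short leg is clear of the staple.
- shackle_grip (a point): Midway between the steel shackle's legs, 72 mm ahead (+x) of the padlock's origin when shut, 14 mm above it, 22 mm above the box lid; moves with the shackle. Legs: 9 mm round bars along the lock's x at y = +-20 mm (49 mm over both), free space outside them; the crown is 23 mm further on.
- takings_box: Fixed blue box 256 x 176 mm, lid 60 mm above the counter; origin at centre of underside, x along its length. On the lid: black pad 66 x 58 x 8 mm under the lock; two kerbs 14 mm high, 2 mm before and behind the lock body, that take the pull; a staple, an arch of 6 mm bar 36 mm high, 42 mm ahead (+x) of the padlock's origin, over its y = +20 mm shackle leg, feet at y = 9 and 31 mm.
- lock_seat (a point): Top of the rubber pad, 68 mm above the counter and 40 mm behind (-x) the box's centre; the padlock's origin starts here, with the box's own yaw.
- cork_mat: Fixed round cork mat 120 mm across, 5 mm thick, on the counter; origin at the centre of its underside.
- berry_cake: Bystander: small cake in a brown case, topped with red berries, 72 mm across, 63 mm high; origin under its centre.
- cream_cake: Bystander: the same with cream balls on top.
- jam_jar: Bystander: small jam jar with a red cap, 52 mm across, 65 mm high, standing on the counter; origin under its centre.
Things that resemble listed ones, but are neither listed nor needed, are in the scene too. What is meant by the cork_mat is not purple, and is the larger of those in its own colour.

How it is judged:
By the outcome, as a careful person would: the job done as asked, in the order asked, and still so for the second after the job is handed in, while the arm keeps its last pose, push and grip.
It also fails if it takes over 58 s, if anything falls off the work surface, if the arm or the gripper's body presses on something with over 40 N, if the wrist force passes 120 N, or if a joint passes its speed limit or range.

## Robot

A 6-joint arm with a two-finger parallel gripper is mounted at the origin on the work surface. World frame = base frame: x ahead of the robot, y to its left, z up, the work surface at z = 0. Lengths are in mm, angles in rad, forces in N, time in s.
With the tool pointing down it reaches from about 350 to 975 mm from the base axis. Payload 7.1 kg.
Tool frame: the origin (TCP) lies on the mounting face of the last link; the fingertips stand 182 mm ahead of it and the grasp point (between the pads) lies 163 mm ahead of it (ctrl.tip_reach is the distance from the TCP to the fingertips, in mm); z points along the fingers, y is the direction in which the jaws open and shut (so a half turn about z gives the same grasp; the last joint's range is limited). The gripper opens to 88 mm and grips with 3 to 60 N. Pads are 20 mm wide; open, the fingers measure 115 mm over their backs; the gripper's body (75 mm by 178 mm) begins 61 mm behind the grasp point.
Start: joints at [1.239, 0.423, 1.63, -0, 1.089, -0.019], TCP at [192.296, 594.667, 404.675] pointing down, gripper open.
Joint ranges: [-3, 3], [-0.9, 2.11], [0.09, 2.58], [-1.31, 4.45], [0.11, 2.69], [-2.54, 2.54]. Speed limits (rad/s): [2.39, 2.39, 3.01, 3.14, 3.14, 3.14].

## Interface

Orientations are given as a rotation vector (axis times angle).
In Python, from workcell import ctrl gives the robot as it stands.
- The arm moves only by the tool jog_arm, never from a script. Its argument "steps" is a list that holds one entry, the list of rows, each a list of 7 numbers: the shift along the tool's x, y, z in m, then the turn, a rotation vector about the tool's x, y, z in degrees, then the gripper's target within -1 to 1 (shut at 1, half-way at 0, fully open at -1). A call has 1 to 20 rows; each row shifts and turns the commanded pose from where the row before left it, along the tool's axes as they then stand; what a row does not reach is not made up. A row lasts 1/12 s, in which the tool goes at most 41.7 mm and 7.16 degrees, less where a joint would pass 70% of its speed; a pose out of reach is approached as far as the arm can. A call is refused whole if a number of a shift passes 0.0417 or a number of a turn 7.16, either way. A call with a gripper value outside its range is refused whole. The fingers move at their own pace and stop on an object; the grip force is fixed at half the most. Time passes only in rows, so rows that do not move let the fingers close. It gives the time, the measured TCP pose, the force and the opening at its end, in the units of the state.
- ctrl.get_obs(): the state, without advancing time (a new reading comes with each control period).
- ctrl.get_image(name): name is "scene" or "top"; returns the picture (400x640x3 uint8, red, green, blue); there is no depth.
- ctrl.camera_info(name): a dict with "fx", "fy", "cx", "cy" (pixels), "dist" ([k1, k2, p1, p2, k3] as OpenCV has them; the pictures are not rectified), "origin" and "attitude" of the camera in the world. Camera axes: x right, y down, z forward; pixel columns grow to the right and rows downward; lengths in mm; the calibration is good to about 2 mm. A picture is of the moment at which its call begins. camera_info takes no time and is no camera call.
- ctrl.close_job(): hands the job in, once; it reports no verdict.
Trained networks look in the newest picture that a camera, given by its name, has taken for a name from the list of things; names that differ only in an ending like _2 or _b are one class to them, and where a whole thing is asked for, a point or a joint stands for the part that bears it (a point fixed in the world has none). Each returns a list of dicts, best first, with "p" (0 to 1); they miss things now and then, are a little off and sometimes report something else, mostly with a low value. They report only what shows in the picture. A call takes as long as a camera call. They do not tell look-alikes from the thing itself.
- ctrl.look_for(thing, camera): "bbox" ([left, top, right, bottom] in pixels, round what is visible of it).
- ctrl.trace(thing, camera): "pixels" (400x640 bool, what is visible of it) and "bbox" ([left, top, right, bottom] in pixels, round what is visible of it).
- ctrl.landmark_of(thing, camera): "uv" ([column, row] in pixels: a listed point, or the origin of a listed thing).
The state is a dict: "t": time; "qpos": joint angles; "qvel": joint speeds; "joint_torque": joint torques, N m; "ee_pos": TCP position; "orientation": TCP orientation; "ft_force": force on the tool from outside, world axes, zero at the start; "moment": the same for the moment, N m; "width": finger opening in mm.
Only numpy, scipy, OpenCV 4.12 (cv2) and the standard library are available. Lean on these libraries where they do the work, as an engineer would, in place of code of your own. Each camera call takes 0.05 s, during which the arm holds its last target.

## Working session

There is one attempt and no reset: what is moved stays moved. The work goes in short steps, Python scripts to look and compute and a tool call to move; the robot and the scene stay as the last step left them, time stands still between calls to the robot, and variables do not carry over. Pictures are saved under pics/ and viewed, and the job is handed in when it is done.

Besides the shell and the picture viewer there is one more tool, called after "Call:" as name(argument=value, ...), one argument or row to a line, values as JSON. jog_arm: Moves the arm, as the interface text tells. Its arguments: {"type":"object","properties":{"steps":{"type":"array"}},"required":["steps"]}

```bash
mkdir -p pics; ls; cat > h.py <<'E'
import numpy as np, cv2
from scipy.spatial.transform import Rotation as R
from workcell import ctrl
def cam(n):
    c=ctrl.camera_info(n); K=np.array([[c['fx'],0,c['cx']],[0,c['fy'],c['cy']],[0,0,1.]])
    return c,K,np.array(c['dist'],float)
def rot(a):
    a=np.array(a,float)
    return a if a.shape==(3,3) else R.from_rotvec(a).as_matrix()
def ray(n,uv):
    c,K,d=cam(n); p=cv2.undistortPoints(np.array([[uv]],float),K,d)[0,0]
    v=rot(c['attitude'])@np.array([p[0],p[1],1]); return np.array(c['origin'],float),v/np.linalg.norm(v)
def atz(n,uv,z):
    o,v=ray(n,uv); return o+v*(z-o[2])/v[2]
def tri(l):
    A=np.zeros((3,3));b=np.zeros(3)
    rs=[ray(n,uv) for n,uv in l]
    for o,v in rs:
        P=np.eye(3)-np.outer(v,v);A+=P;b+=P@o
    x=np.linalg.solve(A,b); return x,[float(np.linalg.norm((np.eye(3)-np.outer(v,v))@(x-o))) for o,v in rs]
def proj(n,X):
    c,K,d=cam(n); Rm=rot(c['attitude']); Xc=(np.atleast_2d(X)-np.array(c['origin']))@Rm
    return cv2.projectPoints(Xc,np.zeros(3),np.zeros(3),K,d)[0][:,0]
def save(n,f,box=None,s=1):
    im=ctrl.get_image(n)[:,:,::-1]
    if box: im=im[box[1]:box[3],box[0]:box[2]]
    cv2.imwrite('pics/'+f,cv2.resize(im,None,fx=s,fy=s,interpolation=cv2.INTER_CUBIC))
E
python3 - <<'E'
from h import *
np.set_printoptions(precision=1,suppress=True)
for n in('scene','top'):
    print(ctrl.camera_info(n)); save(n,n+'0.png')
    for t in ['padlock','dial_grip','shackle_grip','takings_box','cork_mat','berry_cake','cream_cake','jam_jar']:
        print(n,t,[(np.round(d['uv'],1),round(d['p'],2)) for d in ctrl.landmark_of(t,n)][:4], [(np.round(d['bbox']),round(d['p'],2)) for d in ctrl.look_for(t,n)][:4])
print(ctrl.get_obs())
E
```

```text
pics
{'fx': 406.85022070486855, 'fy': 406.85022070486855, 'cx': 322.7886945667208, 'cy': 198.54954371610467, 'dist': array([-0.,  0.,  0.,  0.,  0.]), 'origin': array([1016.1,  -61.4,  788.7]), 'attitude': array([-1.9, -1.8,  0.6])}
scene padlock [(array([443.3, 167.2]), 0.95), (array([446.5, 173.5]), 0.63)] [(array([428., 148., 468., 204.]), 0.96), (array([436., 152., 459., 174.]), 0.62)]
scene dial_grip [(array([447.4, 159.6]), 0.79)] [(array([436., 150., 461., 172.]), 0.64)]
scene shackle_grip [(array([456.8, 194.3]), 0.56)] [(array([441., 181., 470., 204.]), 0.76), (array([396., 141., 510., 252.]), 0.55)]
scene takings_box [(array([443.3, 204.2]), 0.67)] [(array([394., 140., 510., 253.]), 0.7)]
scene cork_mat [(array([203.8, 273.5]), 0.89), (array([179.5, 188.6]), 0.88), (array([234.5, 213.4]), 0.77)] [(array([209., 191., 260., 236.]), 0.97), (array([177., 248., 235., 302.]), 0.78), (array([159., 173., 200., 206.]), 0.7), (array([394., 140., 507., 251.]), 0.34)]
scene berry_cake [(array([348. , 185.8]), 0.72)] [(array([329., 156., 364., 196.]), 0.57)]
scene cream_cake [(array([34
[... 1115 characters left out ...]
erry_cake [(array([223. , 228.6]), 0.72)] [(array([287., 226., 318., 256.]), 0.59)]
top cream_cake [(array([308.6, 203.9]), 0.94)] [(array([296., 188., 322., 215.]), 0.72), (array([216., 195., 235., 213.]), 0.49)]
top jam_jar [(array([315.9, 169.4]), 0.8)] [(array([305., 159., 320., 176.]), 0.59), (array([216., 221., 235., 238.]), 0.23)]
{'t': 1.7, 'qpos': array([ 1.2,  0.4,  1.6,  0. ,  1.1, -0. ]), 'qvel': array([ 0., -0.,  0.,  0.,  0.,  0.]), 'joint_torque': array([ -0. , -54.5, -27.4,   0.1,   0. ,  -0. ]), 'ee_pos': array([192.3, 594.7, 404.7]), 'orientation': array([-0.5, -3.1,  0. ]), 'ft_force': array([-0.4,  1. , -0.5]), 'moment': array([ 0., -0.,  0.]), 'width': 87.82330212480012}
```

View pictures.

View pics/scene0.png

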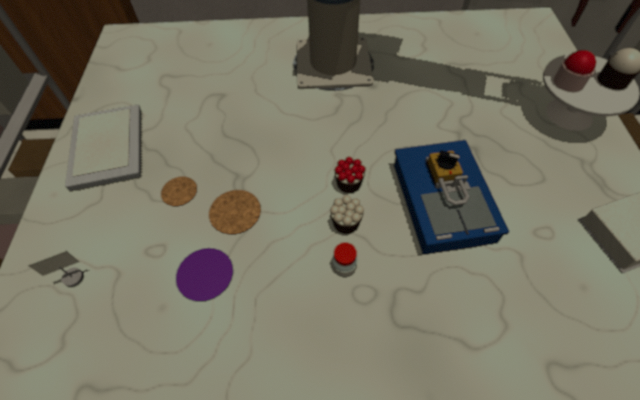

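View pics/top0.png

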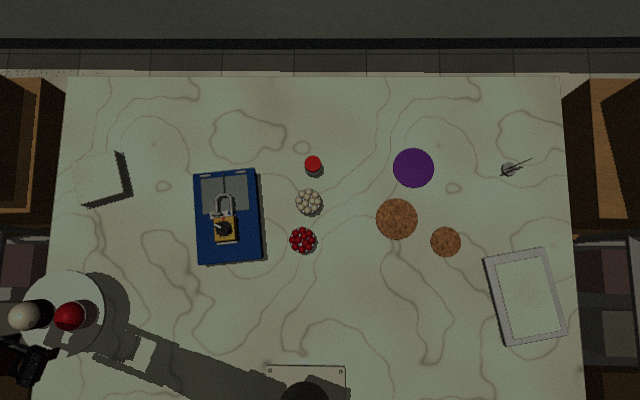

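```bash
python3 - <<'E'
import cv2
a=cv2.imread('pics/scene0.png');b=cv2.imread('pics/top0.png')
f=lambda i,x0,y0,x1,y1,s:cv2.resize(i[y0:y1,x0:x1],None,fx=s,fy=s,interpolation=cv2.INTER_CUBIC)
cv2.imwrite('pics/c1.png',f(a,390,135,515,258,4.8));cv2.imwrite('pics/c2.png',f(b,190,165,275,275,5.4))
E
```

```text
(no output)
```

View pics/c1.png

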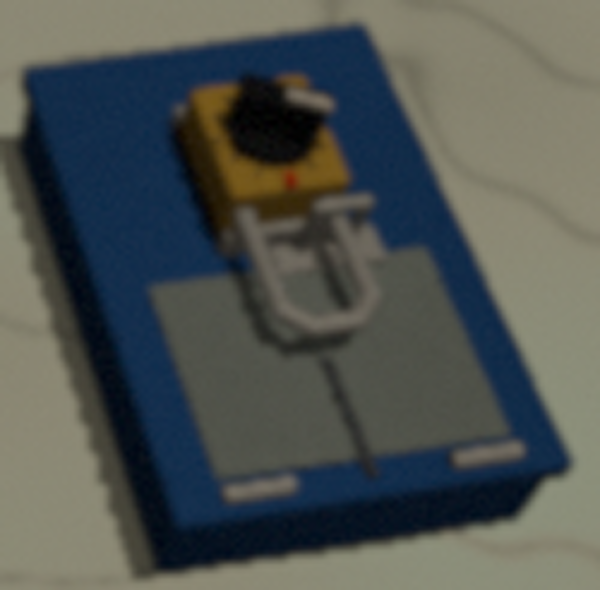

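View pics/c2.png

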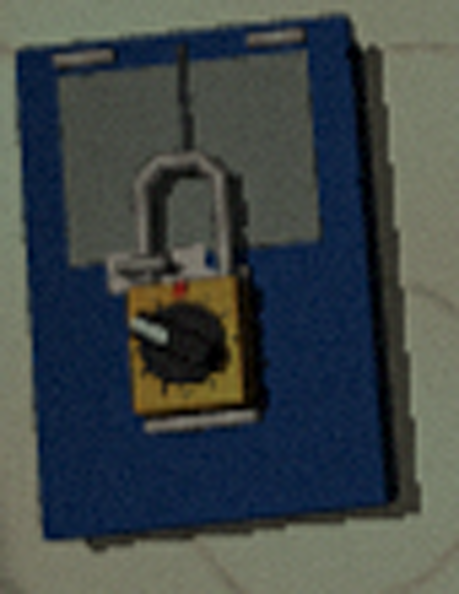

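The scene picture has three round mats: large brown at (235,212), small brown at (179,190), purple at (204,274). In the top view they are at (397,219), (446,242) and (413,168). The larger brown one fits the cork_mat. The pointer is about two notches on the positive side. Next I fit the box, lock and mat.

```bash
python3 - <<'E'
from h import *
from scipy.optimize import least_squares
np.set_printoptions(precision=2,suppress=True)
a=cv2.imread('pics/scene0.png');b=cv2.imread('pics/top0.png')
def crop(i,x0,y0,x1,y1,s):return cv2.resize(i[y0:y1,x0:x1],None,fx=s,fy=s,interpolation=cv2.INTER_CUBIC)
cv2.imwrite('pics/mat.png',np.vstack([crop(a,150,160,270,310,3)[:, :360],crop(b,370,140,490,270,3)])[:, :360][:840:2,::1][:600])
cv2.imwrite('pics/mat.png',np.hstack([crop(a,150,160,270,310,3),crop(b,370,140,490,290,3)]))
for n,f in(('scene','scene0'),('top','top0')):
    c=ctrl.camera_info(n);print(n,c['dist'].tolist())
S=[(395.2,150),(465.4,140.2),(508.75,231.9),(427.5,245)]
T=[(198.3,264.6),(262.2,258.5),(254.8,167.8),(193.1,174.3)]
# triangulate corners: scene order: back-right?(far left in scene)
for s in S: print('S',s,atz('scene',s,60))
for s in T: print('T',s,atz('top',s,60))
def corners(p):
    x,y,z,w=p; L=np.array([[-128,88],[-128,-88],[128,-88],[128,88]],float)
    r=np.array([[np.cos(w),-np.sin(w)],[np.sin(w),np.cos(w)]]); 
    return np.c_[L@r.T+[x,y],np.full(4,z)]
Tm={'top':[(198.3,264.6),(262.2,258.5),(254.8,167.8),(193.1,174.3)]}
print('top-only corners',[atz('top',t,60) for t in T])
# world +y = left in top, so order (-128,+88)=bottom-left
Sc={}
P=np.array([atz('top',t,60)[:2] for t in T])
sc=[S[np.argmin([np.linalg.norm(atz('scene',s,60)[:2]-p) for s in S])] for p in P]
def f(p,use):
    C=corners(p);r=[]
    if 't' in use:r.append(proj('top',C)-np.array(T))
    if 's' in use:r.append(proj('scene',C)-np.array(sc))
    return np.concatenate(r).ravel()
for use in('ts','t','s'):
    q=least_squares(f,[P[:,0].mean(),P[:,1].mean(),60,0],args=(use,)); print(use,q.x,np.sqrt(np.mean(q.fun**2)))
for m in [('cork',(234.9,212),(397,219.3))]:
    X=tri([('scene',m[1]),('top',m[2])]);print(m,X,atz('scene',m[1],5),atz('top',m[2],5))
for nm,u,v in(('dialgrip',(447.4,159.6),(221.8,230)),('sh',(456.8,194.3),(222.8,203)),('padlock',(443.3,167.2),(227.7,229.7))): print(nm,tri([('scene',u),('top',v)]))
E
```

```text
scene [-0.008500780074251943, 0.0, 0.0, 0.0, 0.0]
top [0.012179614792376798, 0.0, 0.0, 0.0, 0.0]
S (395.2, 150) [401.35 123.5   60.  ]
S (465.4, 140.2) [380.45 293.55  60.  ]
S (508.75, 231.9) [630.22 322.26  60.  ]
S (427.5, 245) [651.12 152.45  60.  ]
T (198.3, 264.6) [375.44 292.08  60.  ]
T (262.2, 258.5) [393.43 118.55  60.  ]
T (254.8, 167.8) [645.75 147.63  60.  ]
T (193.1, 174.3) [626.13 320.94  60.  ]
top-only corners [array([375.44, 292.08,  60.  ]), array([393.43, 118.55,  60.  ]), array([645.75, 147.63,  60.  ]), array([626.13, 320.94,  60.  ])]
ts [510.87 224.22  52.43   0.12] 0.7498868039210076
t [511.64 222.86  47.97   0.11] 0.16978479384691167
s [504.5  229.39  43.34   0.12] 0.2637869300415359
('cork', (234.9, 212), (397, 219.3)) (array([ 510.59, -256.51,   -6.31]), [1.6889297411737325, 1.688929741173721]) [ 517.76 -252.03    5.  ] [ 509.53 -256.45    5.  ]
dialgrip (array([466.85, 222.6 ,  98.01]), [0.24434951219743578, 0.2443495121974003])
sh (array([543.11, 230.56,  75.14]), [1.303546943075632, 1.3035469430755253])
padlock (array([470.16, 215.27,  75.78]), [2.95735188106372, 2.957351881063743])
```

View pics/mat.png

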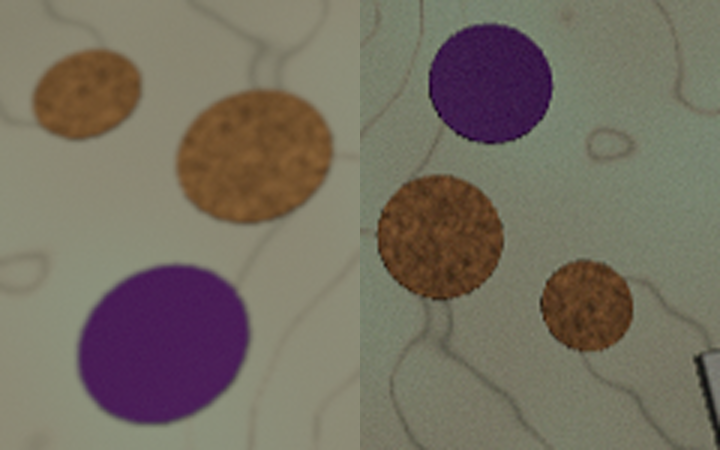

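```bash
python3 - <<'E'
from h import *
from scipy.optimize import least_squares
np.set_printoptions(precision=2,suppress=True)
a=cv2.imread('pics/scene0.png').astype(int);b=cv2.imread('pics/top0.png').astype(int)
def cent(im,m):
    ys,xs=np.nonzero(m);return xs.mean(),ys.mean(),len(xs)
# brown mats
for n,im,bx in(('scene',a,(205,185,265,240)),('top',b,(372,194,422,240))):
    h=cv2.cvtColor(im.astype(np.uint8),cv2.COLOR_BGR2HSV)
    m=(h[...,0]<20)&(h[...,1]>100); z=np.zeros_like(m);z[bx[1]:bx[3],bx[0]:bx[2]]=1;m&=z
    c=cent(im,m);print(n,'mat',c,atz(n,c[:2],5))
    h0=h
    z=np.zeros_like(m)
    if n=='scene': z[140:206,430:470]=1
    else: z[210:245,208:240]=1
    r=(h[...,0]<8)|(h[...,0]>172); r&=(h[...,1]>150)&(h[...,2]>50)&z; print('red',cent(im,r) if r.any() else None)
for n,im,x0,y0,x1,y1 in(('scene',a,425,148,465,180),('top',b,208,215,240,245)):
    cv2.imwrite('pics/d_%s.png'%n,cv2.resize(im[y0:y1,x0:x1].astype(np.uint8),None,fx=15,fy=15,interpolation=cv2.INTER_NEAREST))
# lid mean over views
o=ctrl.get_obs();M=R.from_rotvec(o['orientation']).as_matrix();print(M)
E
```

```text
scene mat (np.float64(234.38095238095238), np.float64(211.6235827664399), 1764) [ 516.68 -253.3     5.  ]
red None
top mat (np.float64(396.25111441307575), np.float64(218.63447251114414), 1346) [ 511.43 -254.35    5.  ]
red (np.float64(222.75), np.float64(218.0), 4)
[[-0.95  0.31 -0.  ]
 [ 0.31  0.95 -0.  ]
 [ 0.   -0.   -1.  ]]
```

View pics/d_top.png

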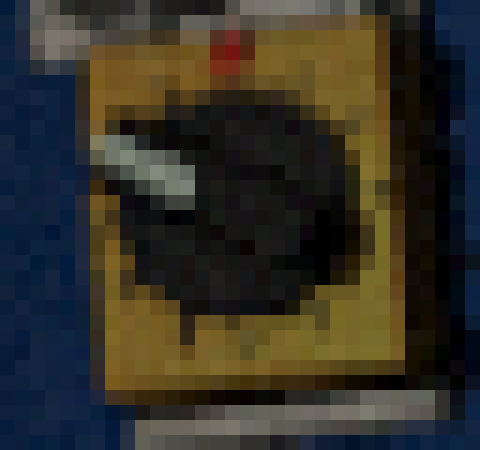

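View pics/d_scene.png

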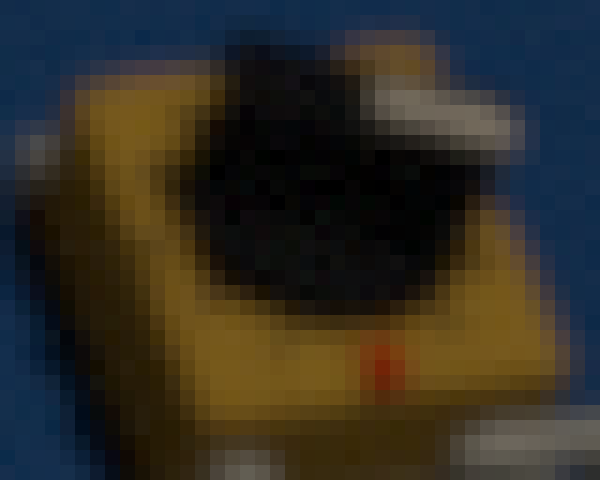

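```bash
python3 - <<'E'
from h import *
np.set_printoptions(precision=2,suppress=True)
C=[(213.6,217.5),(233.2,215.5),(234.5,239.3),(214.5,240.2)]
P=np.array([atz('top',c,96) for c in C]);print(P,P.mean(0))
print('edges',[np.linalg.norm(P[i]-P[(i+1)%4]) for i in range(4)])
# white pointer
w=[atz('top',(208+x/15-.5,215+y/15-.5),124) for x,y in((105,148),(190,187))]
d=w[0]-w[1];print('white',w,np.arctan2(d[1],d[0]))
w=[atz('scene',(425+x/15-.5,148+y/15-.5),124) for x,y in((515,130),(375,100))]
d=w[0]-w[1];print('white s',w,np.arctan2(d[1],d[0]))
# scene top face corners
S=[(90,85),(435,45),(570,385),(205,425)]
P=np.array([atz('scene',(425+x/15-.5,148+y/15-.5),96) for x,y in S]);print(P,P.mean(0))
yaw=.115
for lid in (np.array([510.2,219.8]),np.array([515.8,222.9])): print(lid-40*np.array([np.cos(yaw),np.sin(yaw)]))
E
```

```text
[[500.29 246.53  96.  ]
 [506.06 194.1   96.  ]
 [442.56 187.87  96.  ]
 [439.73 241.04  96.  ]] [472.16 217.39  96.  ]
edges [np.float64(52.742314263458766), np.float64(63.807373192489116), np.float64(53.24512620155541), np.float64(60.80325950478462)]
white [array([479.12, 235.19, 124.  ]), array([472.46, 220.06, 124.  ])] 1.1560217633270857
white s [array([479.65, 238.04, 124.  ]), array([473.16, 219.71, 124.  ])] 1.2306848547601712
[[445.14 190.54  96.  ]
 [440.36 242.63  96.  ]
 [503.71 247.71  96.  ]
 [507.91 194.82  96.  ]] [474.28 218.93  96.  ]
[470.46 215.21]
[476.06 218.31]
```

```bash
cat >> h.py <<'E'
def plan(x=None,y=None,z=None,yaw=None):
    """needed tool-frame shift (m) (before turning) and turn deg about tool z; yaw= world angle of tool y"""
    o=ctrl.get_obs();M=R.from_rotvec(o['orientation']).as_matrix();p=o['ee_pos']
    t=np.array([p[i] if v is None else v for i,v in enumerate((x,y,z))])
    cy=np.arctan2(M[1,1],M[0,1]); 
    print('t',round(o['t'],2),'pos',np.round(p,1),'yaw(y)',round(cy,4),'tilt',np.round(M[:,2],4),'F',np.round(o['ft_force'],1),'Mom',np.round(o['moment'],2),'w',round(o['width'],1),'q',np.round(o['qpos'],2))
    d=M.T@(t-p)/1000;print('tool shift m',np.round(d,4))
    if yaw is not None: print('turn deg tool z',np.round(np.degrees((cy-yaw+np.pi)%(2*np.pi)-np.pi),2))
E
python3 - <<'E'
from h import *
plan(472,217,345,np.radians(66.6-90))
E
```

```text
t 1.7 pos [192.3 594.7 404.7] yaw(y) 1.258 tilt [-0. -0. -1.] F [-0.4  1.  -0.5] Mom [ 0.03 -0.04  0.  ] w 87.8 q [ 1.24  0.42  1.63  0.    1.09 -0.02]
tool shift m [-0.3823 -0.2733  0.0597]
turn deg tool z 95.48
```

Call:
jog_arm(
  steps=[
    [[-0.0273, -0.0195, 0.0043, 0, 0, 0, -1], [-0.0273, -0.0195, 0.0043, 0, 0, 0, -1], [-0.0273, -0.0195, 0.0043, 0, 0, 0, -1], [-0.0273, -0.0195, 0.0043, 0, 0, 0, -1], [-0.0273, -0.0195, 0.0043, 0, 0, 0, -1], [-0.0273, -0.0195, 0.0043, 0, 0, 0, -1], [-0.0273, -0.0195, 0.0043, 0, 0, 0, -1], [-0.0273, -0.0195, 0.0043, 0, 0, 0, -1], [-0.0273, -0.0195, 0.0043, 0, 0, 0, -1], [-0.0273, -0.0195, 0.0043, 0, 0, 0, -1], [-0.0273, -0.0195, 0.0043, 0, 0, 0, -1], [-0.0273, -0.0195, 0.0043, 0, 0, 0, -1], [-0.0273, -0.0195, 0.0043, 0, 0, 0, -1], [-0.0273, -0.0195, 0.0043, 0, 0, 0, -1]],
  ],
)

```text
t: 2.87
ee_pos: [472.8, 215.9, 344.5]
orientation: [0.489, 3.103, 0.001]
ft_force: [0.1, 0.8, 0.3]
width: 87.9
```

Call:
jog_arm(
  steps=[
    [[0, 0, 0, 0, 0, 6.82, -1], [0, 0, 0, 0, 0, 6.82, -1], [0, 0, 0, 0, 0, 6.82, -1], [0, 0, 0, 0, 0, 6.82, -1], [0, 0, 0, 0, 0, 6.82, -1], [0, 0, 0, 0, 0, 6.82, -1], [0, 0, 0, 0, 0, 6.82, -1], [0, 0, 0, 0, 0, 6.82, -1], [0, 0, 0, 0, 0, 6.82, -1], [0, 0, 0, 0, 0, 6.82, -1], [0, 0, 0, 0, 0, 6.82, -1], [0, 0, 0, 0, 0, 6.82, -1], [0, 0, 0, 0, 0, 6.82, -1], [0, 0, 0, 0, 0, 6.82, -1], [0, 0, 0, 0, 0, 0, -1], [0, 0, 0, 0, 0, 0, -1]],
  ],
)

```text
t: 4.2
ee_pos: [472.0, 217.3, 344.5]
orientation: [2.623, 1.729, 0.0]
ft_force: [-0.8, 0.3, -0.7]
width: 87.8
```

```bash
python3 - <<'E'
from h import *
plan(472,217,345,np.radians(66.6-90))
save('scene','s1.png',(370,60,530,210),4)
save('top','t1.png',(170,150,290,270),5)
o=ctrl.get_obs();M=R.from_rotvec(o['orientation']).as_matrix()
print(proj('scene',o['ee_pos']+182*M[:,2]),proj('top',o['ee_pos']+182*M[:,2]))
E
```

```text
t 4.2 pos [472.  217.3 344.5] yaw(y) -0.4049 tilt [ 2.e-04  1.e-04 -1.e+00] F [-0.8  0.3 -0.7] Mom [-0.08  0.09  0.03] w 87.8 q [ 0.41  0.35  1.91 -0.    0.88  0.81]
tool shift m [-0.0003  0.0001 -0.0005]
turn deg tool z 0.2
[[452.80562579 141.5145217 ]] [[217.16681726 225.73021565]]
```

View pics/s1.png

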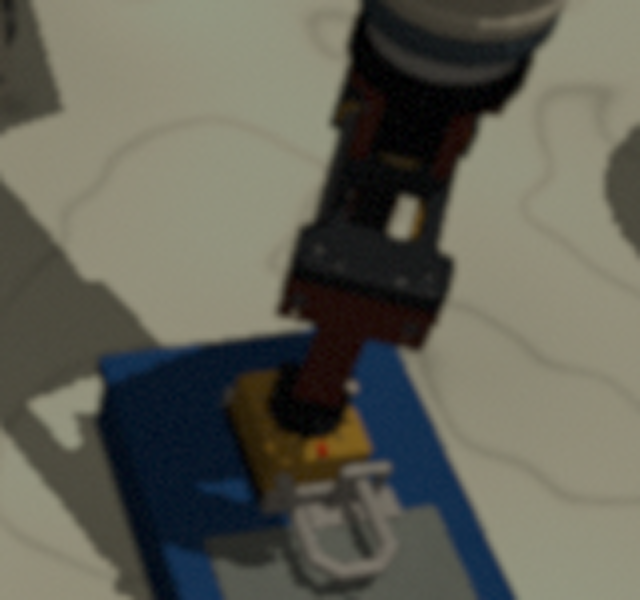

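View pics/t1.png

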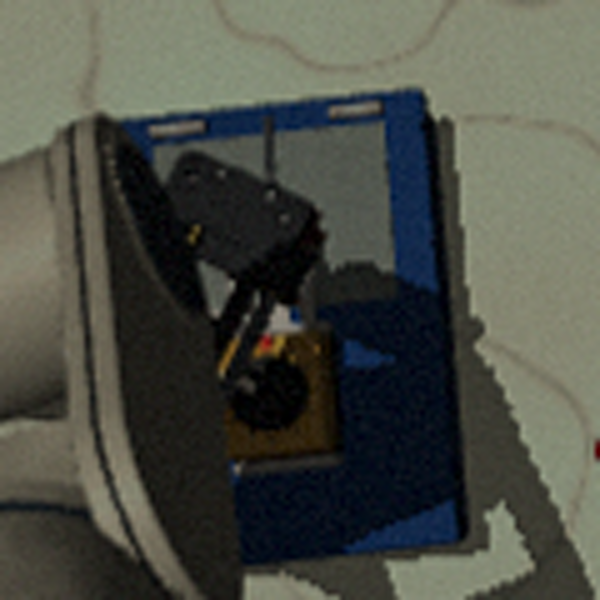

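```bash
python3 - <<'E'
from h import *
np.set_printoptions(precision=1,suppress=True)
o=ctrl.get_obs();M=R.from_rotvec(o['orientation']).as_matrix()
for n,x0,y0,s in(('scene',370,60,4),('top',170,150,5)):
  im=cv2.imread('pics/%s1.png'%n[0])
  for sg in(-1,1):
    for yy in(44,57.5):
      for xx in(-10,10):
        for zz in (182,):
          u=proj(n,o['ee_pos']+M@np.array([xx,sg*yy,zz]))[0]
          q=(u+.5-[x0,y0])*s; cv2.circle(im,tuple(int(v) for v in q),3,(0,255,0) if sg>0 else (255,255,0),1); print(n,sg,yy,xx,q)
  cv2.imwrite('pics/ov_%s.png'%n,im)
E
```

```text
scene -1 44 -10 [329.9 263.7]
scene -1 44 10 [368.3 273.2]
scene -1 57.5 -10 [334.7 246.1]
scene -1 57.5 10 [372.8 255.5]
scene 1 44 -10 [296.3 385.7]
scene 1 44 10 [336.7 396.4]
scene 1 57.5 -10 [290.8 405.7]
scene 1 57.5 10 [331.6 416.6]
top -1 44 -10 [217.6 469.9]
top -1 44 10 [181.8 453.7]
top -1 57.5 -10 [205.7 494.8]
top -1 57.5 10 [169.8 478.6]
top 1 44 -10 [294.3 309.3]
top 1 44 10 [258.7 293.6]
top 1 57.5 -10 [305.9 285. ]
top 1 57.5 10 [270.4 269.3]
```

View pics/ov_scene.png

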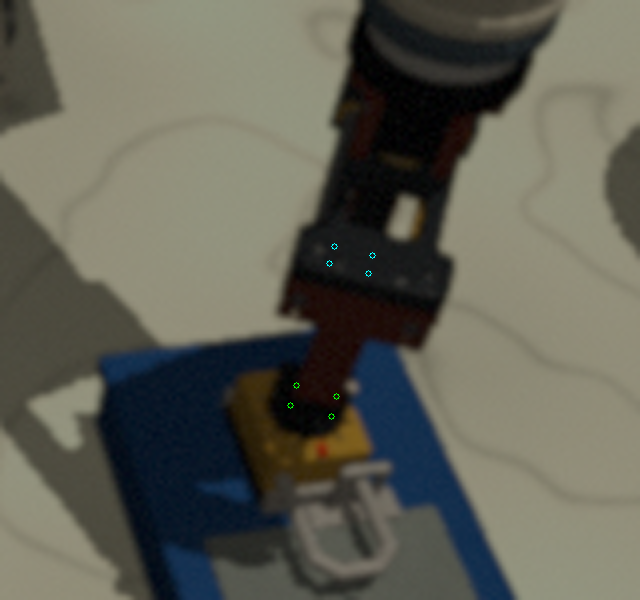

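View pics/ov_top.png

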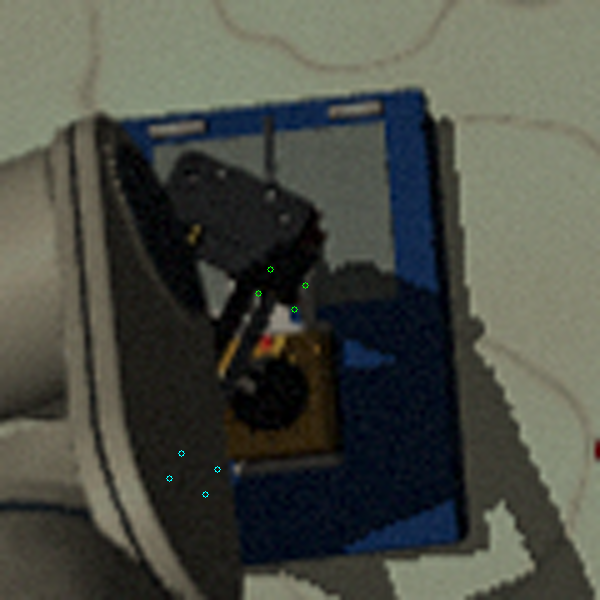

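Call:
jog_arm(
  steps=[
    [[-0.0003, 0, 0.02, 0, 0, 0.2, -1], [0, 0, 0.02, 0, 0, 0, -1], [0, 0, 0.012, 0, 0, 0, -1], [0, 0, 0.0055, 0, 0, 0, -1], [0, 0, 0, 0, 0, 0, -1], [0, 0, 0, 0, 0, 0, 1], [0, 0, 0, 0, 0, 0, 1], [0, 0, 0, 0, 0, 0, 1], [0, 0, 0, 0, 0, 0, 1], [0, 0, 0, 0, 0, 0, 1], [0, 0, 0, 0, 0, 0, 1]],
  ],
)

```text
t: 5.22
ee_pos: [471.9, 217.1, 287.4]
orientation: [2.629, 1.72, 0.001]
ft_force: [-0.3, -0.4, 0.6]
width: 51.6
```

```bash
python3 - <<'E'
from h import *
plan(472,217,287,np.radians(66.6-90))
E
```

```text
t 5.22 pos [471.9 217.1 287.4] yaw(y) -0.4118 tilt [ 6.e-04  3.e-04 -1.e+00] F [-0.3 -0.4  0.6] Mom [-0.03  0.1   0.05] w 51.6 q [0.41 0.45 1.94 0.   0.76 0.82]
tool shift m [-0.      0.0001  0.0004]
turn deg tool z -0.19
```

Still closing at about 73 mm/s, so I wait.

Call:
jog_arm(
  steps=[
    [[0, 0, 0, 0, 0, 0, 1], [0, 0, 0, 0, 0, 0, 1], [0, 0, 0, 0, 0, 0, 1], [0, 0, 0, 0, 0, 0, 1], [0, 0, 0, 0, 0, 0, 1], [0, 0, 0, 0, 0, 0, 1], [0, 0, 0, 0, 0, 0, 1], [0, 0, 0, 0, 0, 0, 1]],
  ],
)

```text
t: 5.88
ee_pos: [471.8, 217.0, 286.9]
orientation: [-2.629, -1.72, 0.0]
ft_force: [-0.5, -0.6, 0.7]
width: 13.9
```

```bash
python3 - <<'E'
from h import *
plan(472,217,287,np.radians(6.6-90))
E
```

```text
t 5.88 pos [471.8 217.  286.9] yaw(y) -0.4119 tilt [-2.e-04 -1.e-04 -1.e+00] F [-0.5 -0.6  0.7] Mom [-0.01  0.14  0.04] w 13.9 q [0.41 0.45 1.94 0.   0.76 0.82]
tool shift m [ 0.0001  0.0002 -0.0001]
turn deg tool z 59.8
```

Call:
jog_arm(
  steps=[
    [[0, 0, 0, 0, 0, 5, 1], [0, 0, 0, 0, 0, 5, 1], [0, 0, 0, 0, 0, 5, 1]],
  ],
)

```text
t: 6.13
ee_pos: [471.7, 217.1, 287.0]
orientation: [-2.834, -1.356, 0.0]
ft_force: [-2.0, 1.9, 1.2]
width: 13.7
```

```bash
python3 -c "
from h import *
plan()"
```

```text
t 6.13 pos [471.7 217.1 287. ] yaw(y) -0.6779 tilt [-2.e-04  1.e-04 -1.e+00] F [-2.   1.9  1.2] Mom [0.15 0.21 0.08] w 13.7 q [0.41 0.45 1.94 0.   0.76 1.09]
tool shift m [0. 0. 0.]
```

Call:
jog_arm(
  steps=[
    [[0, 0, 0, 0, 0, 5, 1], [0, 0, 0, 0, 0, 5, 1], [0, 0, 0, 0, 0, 5, 1], [0, 0, 0, 0, 0, 0, 1], [0, 0, 0, 0, 0, 0, 1]],
  ],
)

```text
t: 6.55
ee_pos: [471.8, 217.0, 286.9]
orientation: [2.983, 0.985, -0.0]
ft_force: [-0.5, 0.2, -0.8]
width: 13.7
```

```bash
python3 - <<'E'
from h import *
plan(472,217,287,np.radians(6.6-90))
save('scene','s2.png',(370,60,530,210),4)
E
```

```text
t 6.55 pos [471.8 217.  286.9] yaw(y) -0.9329 tilt [ 0.e+00 -1.e-04 -1.e+00] F [-0.5  0.2 -0.8] Mom [-0.1   0.15 -0.01] w 13.7 q [ 0.41  0.45  1.94 -0.    0.76  1.34]
tool shift m [ 0.0002  0.0001 -0.0001]
turn deg tool z 29.95
```

View pics/s2.png

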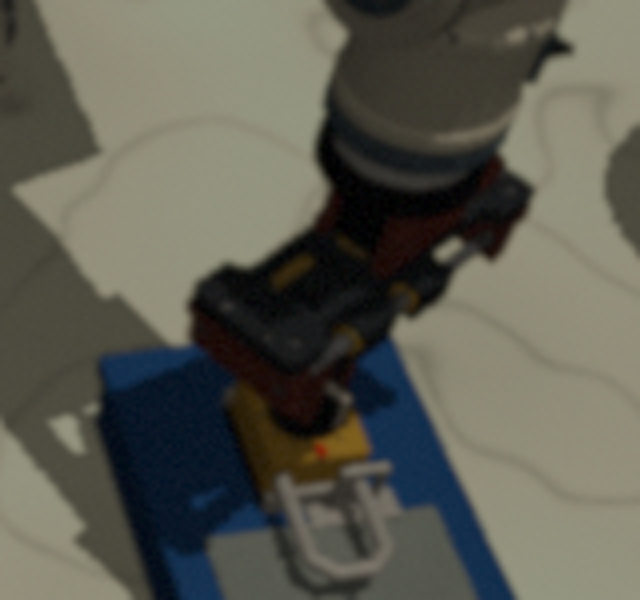

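The white pointer has turned one notch (now at crop (340,400)), and the moment about z rose and fell as at a click. The red mark is at (320,450). I turn one notch more.

Call:
jog_arm(
  steps=[
    [[0, 0, 0, 0, 0, 5, 1], [0, 0, 0, 0, 0, 5, 1], [0, 0, 0, 0, 0, 5, 1], [0, 0, 0, 0, 0, 5, 1], [0, 0, 0, 0, 0, 5, 1], [0, 0, 0, 0, 0, 5, 1], [0, 0, 0, 0, 0, 0, 1], [0, 0, 0, 0, 0, 0, 1]],
  ],
)

```text
t: 7.27
ee_pos: [471.9, 217.0, 287.0]
orientation: [3.136, 0.182, 0.0]
ft_force: [0.2, -0.3, -0.5]
width: 13.9
```

```bash
python3 -c "
from h import *
plan(yaw=np.radians(6.6-90))"
```

```text
t 7.27 pos [471.9 217.  287. ] yaw(y) -1.4551 tilt [ 1.e-04 -0.e+00 -1.e+00] F [ 0.2 -0.3 -0.5] Mom [-0.02  0.17 -0.07] w 13.9 q [ 0.41  0.45  1.94 -0.    0.76  1.86]
tool shift m [0. 0. 0.]
turn deg tool z 0.03
```

Call:
jog_arm(
  steps=[
    [[0, 0, 0, 0, 0, 0, -1], [0, 0, 0, 0, 0, 0, -1], [0, 0, 0, 0, 0, 0, -1], [0, 0, 0, 0, 0, 0, -1], [0, 0, 0, 0, 0, 0, -1], [0, 0, 0, 0, 0, 0, -1], [0, 0, -0.02, 0, 0, 0, -1], [0, 0, -0.02, 0, 0, 0, -1], [0, 0, -0.02, 0, 0, 0, -1], [0, 0, -0.02, 0, 0, 0, -1], [0, 0, -0.02, 0, 0, 0, -1], [0, 0, -0.02, 0, 0, 0, -1], [0, 0, 0, 0, 0, 0, -1], [0, 0, 0, 0, 0, 0, -1]],
  ],
)

```text
t: 8.43
ee_pos: [471.9, 217.1, 407.8]
orientation: [-3.136, -0.176, -0.004]
ft_force: [0.4, -0.6, 0.0]
width: 87.9
```

```bash
python3 - <<'E'
from h import *
plan()
save('scene','s3.png',(405,130,485,210),7)
E
```

```text
t 8.43 pos [471.9 217.1 407.8] yaw(y) -1.459 tilt [ 0.0022  0.001  -1.    ] F [ 0.4 -0.6  0. ] Mom [-0.03  0.14 -0.02] w 87.9 q [0.41 0.26 1.86 0.   1.02 1.87]
tool shift m [0. 0. 0.]
```

View pics/s3.png

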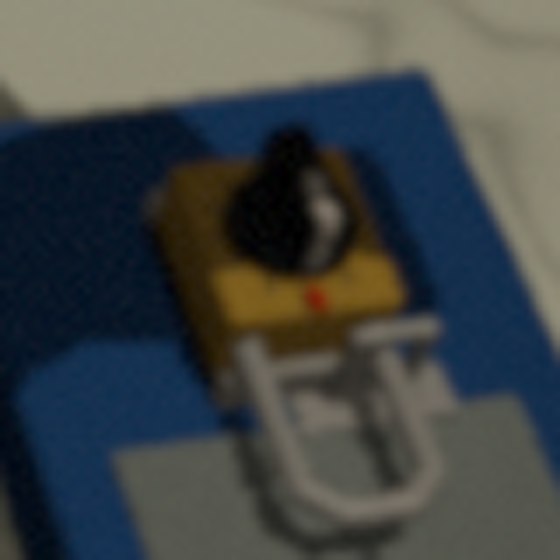

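```bash
python3 - <<'E'
from h import *
im=cv2.imread('pics/s3.png')
y=.115;off=np.array([2.2,1.5,0])  # scene bias
c=np.array([472,217,124.])+off
for a,col in((0,(0,255,0)),(.524,(0,0,255))):
    for r in(-20,0,20):
        u=proj('scene',c+r*np.array([np.cos(y+a),np.sin(y+a),0]))[0]; q=(u+.5-[405,130])*7;print(a,r,q)
        cv2.circle(im,tuple(int(v) for v in q),4,col,1)
cv2.imwrite('pics/s3o.png',im[80:340,120:460].repeat(2,0).repeat(2,1))
E
```

```text
0 -20 [290.17936851 125.67316739]
0 0 [311.75090689 175.48365614]
0 20 [333.87854306 226.59333954]
0.524 -20 [261.37292415 136.5489967 ]
0.524 0 [311.75090689 175.48365614]
0.524 20 [363.15814176 215.22249805]
```

View pics/s3o.png

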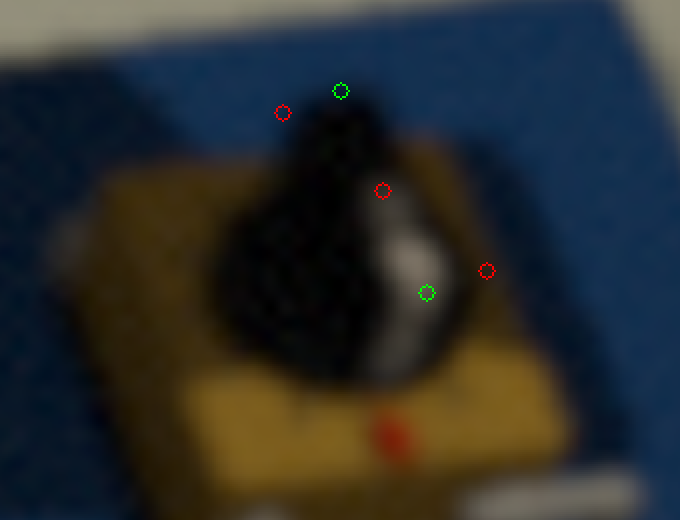

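```bash
python3 -c "
from h import *
plan(543.5,225.3,285,.115-np.pi/2)"
```

```text
t 8.48 pos [471.6 216.9 406.7] yaw(y) -1.459 tilt [ 1.e-04  0.e+00 -1.e+00] F [-0.2 -0.6 -0.2] Mom [-0.05  0.17 -0.01] w 87.4 q [0.41 0.27 1.86 0.   1.02 1.87]
tool shift m [ 0.0724 -0.0003  0.1217]
turn deg tool z -0.18
```

Call:
jog_arm(
  steps=[
    [[0.0181, 0, 0.02, 0, 0, -0.18, -1], [0.0181, 0, 0.02, 0, 0, 0, -1], [0.0181, 0, 0.02, 0, 0, 0, -1], [0.0181, 0, 0.02, 0, 0, 0, -1], [0, 0, 0.022, 0, 0, 0, -1], [0, 0, 0.02, 0, 0, 0, -1], [0, 0, 0, 0, 0, 0, -1], [0, 0, 0, 0, 0, 0, -1]],
  ],
)

```text
t: 9.15
ee_pos: [542.9, 224.9, 282.8]
orientation: [3.135, 0.18, -0.007]
ft_force: [0.9, 0.5, 0.0]
width: 87.8
```

```bash
python3 - <<'E'
from h import *
plan(543.5,225.3,251,.115-np.pi/2)
save('scene','s4.png',(390,90,530,230),4)
save('top','t4.png',(170,150,290,270),5)
E
```

```text
t 9.15 pos [542.9 224.9 282.8] yaw(y) -1.4559 tilt [-0.0046 -0.0018 -1.    ] F [0.9 0.5 0. ] Mom [-0.02  0.12 -0.  ] w 87.8 q [ 0.37  0.53  1.79 -0.    0.83  1.83]
tool shift m [ 0.0008 -0.0003  0.0318]
turn deg tool z -0.01
```

View pics/s4.png

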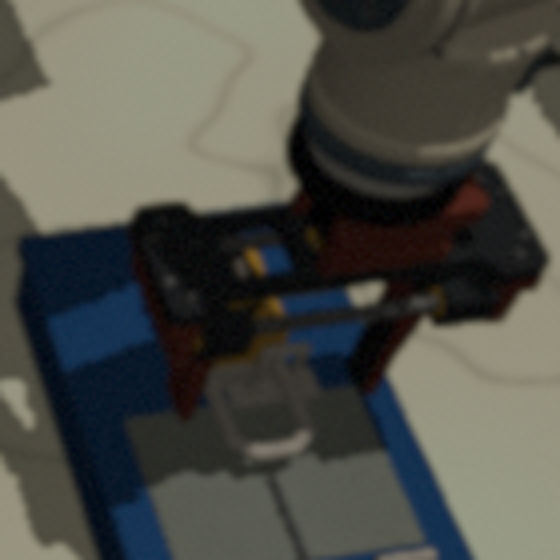

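View pics/t4.png

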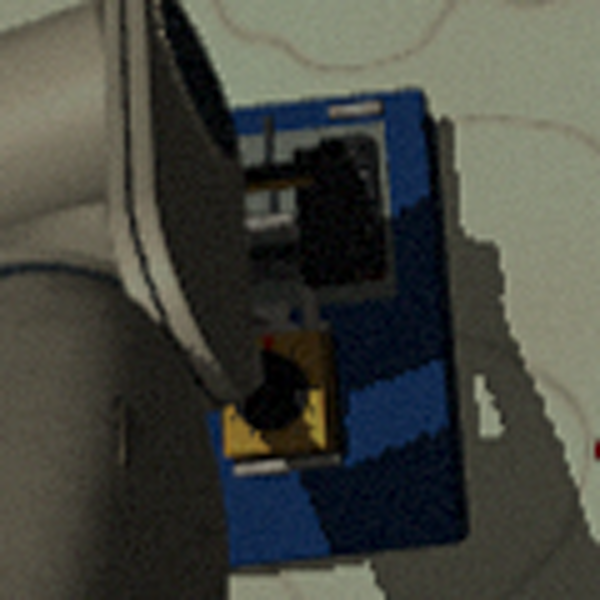

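Call:
jog_arm(
  steps=[
    [[0.0008, -0.0003, 0.012, 0, 0, 0, -1], [0, 0, 0.012, 0, 0, 0, -1], [0, 0, 0.007, 0, 0, 0, -1], [0, 0, 0, 0, 0, 0, -1], [0, 0, 0, 0, 0, 0, 1], [0, 0, 0, 0, 0, 0, 1], [0, 0, 0, 0, 0, 0, 1], [0, 0, 0, 0, 0, 0, 1], [0, 0, 0, 0, 0, 0, 1], [0, 0, 0, 0, 0, 0, 1], [0, 0, 0, 0, 0, 0, 1], [0, 0, 0, 0, 0, 0, 1], [0, 0, 0, 0, 0, 0, 1], [0, 0, 0, 0, 0, 0, 1]],
  ],
)

```text
t: 10.42
ee_pos: [544.6, 225.7, 254.2]
orientation: [-3.136, -0.18, -0.001]
ft_force: [-0.0, -1.1, 1.6]
width: 48.1
```

```bash
python3 - <<'E'
from h import *
plan(543.5,225.3,251,.115-np.pi/2)
E
```

```text
t 10.42 pos [544.6 225.7 254.2] yaw(y) -1.4559 tilt [ 4.e-04  0.e+00 -1.e+00] F [-0.  -1.1  1.6] Mom [-0.11  0.11  0.06] w 48.1 q [ 0.37  0.58  1.79 -0.    0.77  1.83]
tool shift m [-0.0012  0.0002  0.0032]
turn deg tool z -0.01
```

Call:
jog_arm(
  steps=[
    [[0.003, 0, 0, 0, 0, 0, 1], [0.004, 0, 0, 0, 0, 0, 1], [0.004, 0, 0, 0, 0, 0, 1], [0, 0, 0, 0, 0, 0, 1]],
  ],
)

```text
t: 10.75
ee_pos: [556.2, 227.0, 254.0]
orientation: [-3.136, -0.18, -0.001]
ft_force: [0.2, -0.4, 1.4]
width: 48.1
```

```bash
python3 - <<'E'
from h import *
plan(544.6,225.7)
E
```

```text
t 10.75 pos [556.2 227.  254. ] yaw(y) -1.456 tilt [ 6.e-04  1.e-04 -1.e+00] F [ 0.2 -0.4  1.4] Mom [-0.06  0.14  0.04] w 48.1 q [ 0.37  0.59  1.77 -0.    0.78  1.82]
tool shift m [-0.0117 -0.     -0.    ]
```

Call:
jog_arm(
  steps=[
    [[0.004, 0, 0, 0, 0, 0, 1], [0.004, 0, 0, 0, 0, 0, 1], [0.004, 0, 0, 0, 0, 0, 1], [0.002, 0, 0, 0, 0, 0, 1], [0, 0, 0, 0, 0, 0, 1]],
  ],
)

```text
t: 11.17
ee_pos: [570.0, 228.6, 254.0]
orientation: [-3.136, -0.18, -0.001]
ft_force: [-0.5, -0.0, 2.1]
width: 48.0
```

```bash
python3 - <<'E'
from h import *
plan(544.6,225.7)
E
```

```text
t 11.17 pos [570.  228.6 254. ] yaw(y) -1.456 tilt [ 9.e-04  2.e-04 -1.e+00] F [-0.5 -0.   2.1] Mom [-0.15  0.19  0.05] w 48.0 q [ 0.36  0.61  1.74 -0.    0.8   1.82]
tool shift m [-0.0256 -0.     -0.    ]
```

Call:
jog_arm(
  steps=[
    [[0.001, 0, 0, 0, 0, 0, 1], [0.001, 0, 0, 0, 0, 0, 1], [0.001, 0, 0, 0, 0, 0, 1], [0, 0, 0, 0, 0, 0, 1]],
  ],
)

```text
t: 11.5
ee_pos: [572.3, 228.8, 253.9]
orientation: [3.136, 0.18, -0.001]
ft_force: [-2.7, -0.6, 0.8]
width: 48.0
```

```bash
python3 - <<'E'
from h import *
plan(544.6,225.7)
save('scene','s5.png',(390,90,530,230),4)
E
```

```text
t 11.5 pos [572.3 228.8 253.9] yaw(y) -1.456 tilt [-5.e-04 -2.e-04 -1.e+00] F [-2.7 -0.6  0.8] Mom [-0.05  0.56  0.01] w 48.0 q [0.36 0.61 1.73 0.   0.8  1.82]
tool shift m [-0.0278 -0.0001  0.    ]
```

View pics/s5.png

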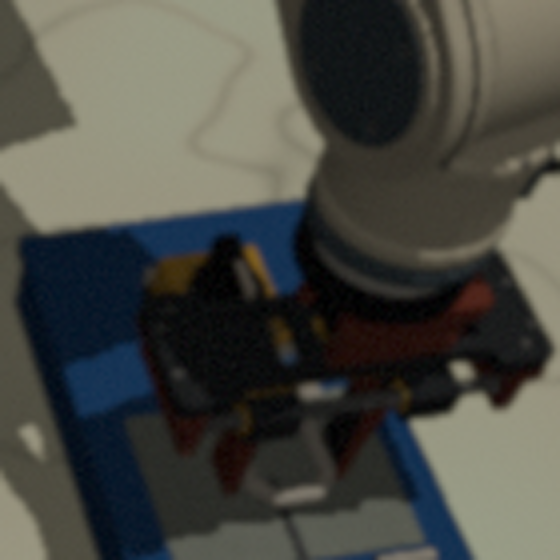

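Call:
jog_arm(
  steps=[
    [[0.001, 0, 0, 0, 0, 0, 1], [0.001, 0, 0, 0, 0, 0, 1], [0, 0, 0, 0, 0, 0, 1]],
  ],
)

```text
t: 11.8
ee_pos: [573.1, 228.9, 253.3]
orientation: [3.136, 0.18, -0.007]
ft_force: [-7.2, 0.4, 1.1]
width: 47.8
```

```bash
python3 - <<'E'
from h import *
plan(544.6,225.7)
E
```

```text
t 11.8 pos [573.1 228.9 253.3] yaw(y) -1.4562 tilt [-0.0042 -0.001  -1.    ] F [-7.2  0.4  1.1] Mom [-0.01  1.37 -0.02] w 47.8 q [0.36 0.61 1.73 0.   0.81 1.82]
tool shift m [-0.0287 -0.0001  0.0001]
```

Call:
jog_arm(
  steps=[
    [[0, 0, 0, 0, 0, 0, -1], [0, 0, 0, 0, 0, 0, -1], [0, 0, 0, 0, 0, 0, -1], [0, 0, 0, 0, 0, 0, -1], [0, 0, 0, 0, 0, 0, -1], [0, 0, 0, 0, 0, 0, -1], [0, 0, 0, 0, 0, 0, -1], [0, 0, -0.02, 0, 0, 0, -1], [0, 0, -0.03, 0, 0, 0, -1], [0, 0, -0.03, 0, 0, 0, -1], [-0.03, 0, 0, 0, 0, 0, -1], [-0.03, 0, 0, 0, 0, 0, -1], [-0.03, 0, 0, 0, 0, 0, -1], [-0.005, 0, 0, 0, 0, 0, -1], [0, 0, 0, 0, 0, 0, -1], [0, 0, 0, 0, 0, 0, -1]],
  ],
)

```text
t: 13.13
ee_pos: [480.6, 218.5, 334.5]
orientation: [-3.136, -0.181, -0.003]
ft_force: [-0.5, 0.1, 1.1]
width: 87.8
```

```bash
python3 - <<'E'
from h import *
plan(478.5,217.7,255,.115-np.pi/2)
save('scene','s6.png',(390,110,530,250),4)
E
```

```text
t 13.13 pos [480.6 218.5 334.5] yaw(y) -1.4557 tilt [ 1.7e-03  6.0e-04 -1.0e+00] F [-0.5  0.1  1.1] Mom [ 0.03  0.14 -0.01] w 87.8 q [ 0.4   0.38  1.9  -0.    0.86  1.86]
tool shift m [-0.0023  0.0006  0.0795]
turn deg tool z 0.01
```

View pics/s6.png

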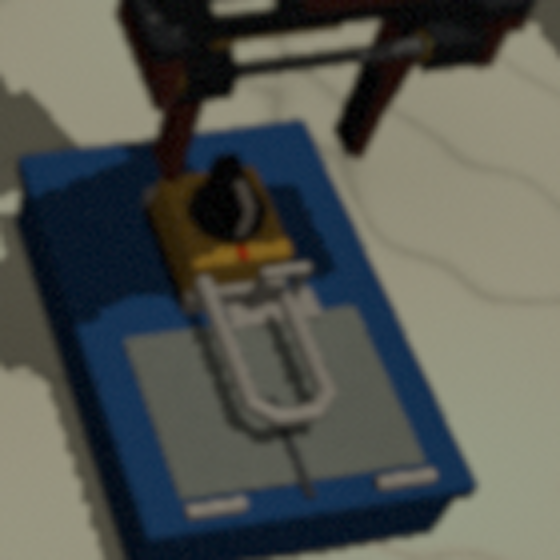

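The shackle is visibly out: its crown is at crop (290,410) and the lock is still seated with the pointer at the mark. Now I grip the body.

Call:
jog_arm(
  steps=[
    [[-0.0023, 0.0006, 0.02, 0, 0, 0, -1], [0, 0, 0.02, 0, 0, 0, -1], [0, 0, 0.02, 0, 0, 0, -1], [0, 0, 0.012, 0, 0, 0, -1], [0, 0, 0.007, 0, 0, 0, -1], [0, 0, 0, 0, 0, 0, -1], [0, 0, 0, 0, 0, 0, 1], [0, 0, 0, 0, 0, 0, 1], [0, 0, 0, 0, 0, 0, 1], [0, 0, 0, 0, 0, 0, 1], [0, 0, 0, 0, 0, 0, 1], [0, 0, 0, 0, 0, 0, 1], [0, 0, 0, 0, 0, 0, 1], [0, 0, 0, 0, 0, 0, 1], [0, 0, 0, 0, 0, 0, 1], [0, 0, 0, 0, 0, 0, 1]],
  ],
)

```text
t: 14.52
ee_pos: [477.9, 217.5, 255.6]
orientation: [-3.136, -0.18, -0.001]
ft_force: [-1.7, -0.2, 4.9]
width: 55.7
```

```bash
python3 - <<'E'
from h import *
plan(478.5,217.7,255,.115-np.pi/2)
E
```

```text
t 14.52 pos [477.9 217.5 255.6] yaw(y) -1.456 tilt [ 9.e-04  4.e-04 -1.e+00] F [-1.7 -0.2  4.9] Mom [-0.04  0.29 -0.04] w 55.7 q [0.4  0.51 1.94 0.   0.7  1.86]
tool shift m [ 0.0006 -0.0002  0.0006]
turn deg tool z -0.01
```

Call:
jog_arm(
  steps=[
    [[0, 0, -0.004, 0, 0, 0, 1], [0, 0, -0.006, 0, 0, 0, 1], [0, 0, -0.008, 0, 0, 0, 1], [0, 0, 0, 0, 0, 0, 1]],
  ],
)

```text
t: 14.85
ee_pos: [478.1, 217.5, 274.3]
orientation: [-3.136, -0.18, -0.002]
ft_force: [0.9, -0.8, -3.8]
width: 55.9
```

```bash
python3 - <<'E'
from h import *
plan()
save('scene','s7.png',(390,90,530,230),4)
E
```

```text
t 14.85 pos [478.1 217.5 274.3] yaw(y) -1.456 tilt [ 1.5e-03  6.0e-04 -1.0e+00] F [ 0.9 -0.8 -3.8] Mom [0.04 0.19 0.04] w 55.9 q [ 0.4   0.47  1.93 -0.    0.73  1.86]
tool shift m [0. 0. 0.]
```

View pics/s7.png

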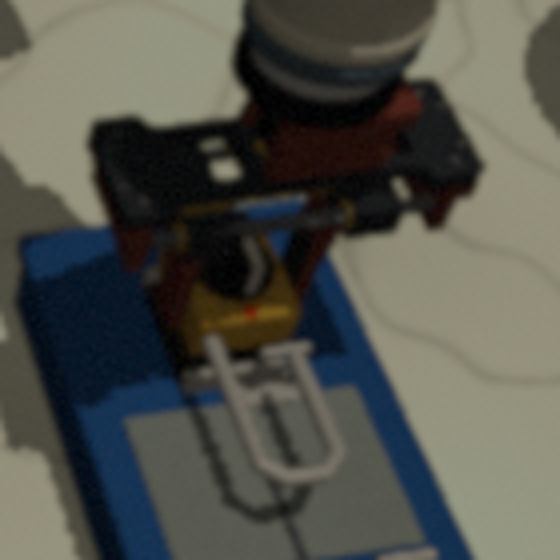

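Call:
jog_arm(
  steps=[
    [[0, 0, -0.012, 0, 0, 0, 1], [0, 0, -0.018, 0, 0, 0, 1], [0, 0, -0.02, 0, 0, 0, 1], [0, 0, -0.02, 0, 0, 0, 1], [0, 0, -0.02, 0, 0, 0, 1], [0, 0, -0.014, 0, 0, 0, 1], [0, 0, -0.008, 0, 0, 0, 1], [0, 0, 0, 0, 0, 0, 1]],
  ],
)

```text
t: 15.57
ee_pos: [478.0, 217.5, 386.5]
orientation: [-3.135, -0.18, -0.004]
ft_force: [-0.1, -0.6, -5.4]
width: 56.0
```

```bash
python3 - <<'E'
from h import *
plan(516.5,-254,387.6)
E
```

```text
t 15.57 pos [478.  217.5 386.5] yaw(y) -1.456 tilt [ 0.0027  0.0011 -1.    ] F [-0.1 -0.6 -5.4] Mom [0.03 0.16 0.04] w 56.0 q [ 0.4   0.3   1.87 -0.    0.97  1.86]
tool shift m [-0.0158  0.4728 -0.0016]
```

Call:
jog_arm(
  steps=[
    [[0, 0.01, 0, 0, 0, 0, 1], [0, 0.018, 0, 0, 0, 0, 1], [0, 0.024, 0, 0, 0, 0, 1], [-0.0012, 0.0284, 0, 0, 0, 0, 1], [-0.0012, 0.0284, 0, 0, 0, 0, 1], [-0.0012, 0.0284, 0, 0, 0, 0, 1], [-0.0012, 0.0284, 0, 0, 0, 0, 1], [-0.0012, 0.0284, 0, 0, 0, 0, 1], [-0.0012, 0.0284, 0, 0, 0, 0, 1], [-0.0012, 0.0284, 0, 0, 0, 0, 1], [-0.0012, 0.0284, 0, 0, 0, 0, 1], [-0.0012, 0.0284, 0, 0, 0, 0, 1], [-0.0012, 0.0284, 0, 0, 0, 0, 1], [-0.0012, 0.0284, 0, 0, 0, 0, 1], [-0.0012, 0.0284, 0, 0, 0, 0, 1], [-0.0012, 0.0284, 0, 0, 0, 0, 1], [0, 0.024, 0, 0, 0, 0, 1], [0, 0.018, 0, 0, 0, 0, 1], [0, 0.01, 0, 0, 0, 0, 1], [0, 0, 0, 0, 0, 0, 1]],
  ],
)

```text
t: 17.23
ee_pos: [515.9, -256.4, 383.6]
orientation: [-3.136, -0.177, 0.003]
ft_force: [0.9, -0.2, -4.4]
width: 55.7
```

Call:
jog_arm(
  steps=[
    [[0, 0, 0, 0, 0, 0, 1], [0, 0, 0, 0, 0, 0, 1], [0, 0, 0, 0, 0, 0, 1], [0, 0, 0, 0, 0, 0, 1]],
  ],
)

```text
t: 17.57
ee_pos: [516.4, -253.5, 384.9]
orientation: [-3.136, -0.182, 0.0]
ft_force: [0.7, 0.1, -4.6]
width: 55.9
```

```bash
python3 - <<'E'
from h import *
np.set_printoptions(precision=1,suppress=True)
plan(516.5,-254,387.6)
save('scene','s8.png',(140,60,360,260),3)
save('top','t8.png',(260,120,460,280),4)
for n in('scene','top'):
    print([(np.round(d['uv'],1),round(d['p'],2)) for d in ctrl.landmark_of('padlock',n)])
    print(n,'pred origin',proj(n,[512.5,-254.5,200.]),'shackle',proj(n,[512.5+97,-254.5+11.3,214.]),proj(n,[512.5+71.5,-254.5+8.3,214.]), 'dialgrip/landm',[(np.round(d['uv'],1),round(d['p'],2)) for d in ctrl.landmark_of('shackle_grip',n)])
E
```

```text
t 17.57 pos [ 516.4 -253.5  384.9] yaw(y) -1.4546 tilt [-0.  0. -1.] F [ 0.7  0.1 -4.6] Mom [-0.   0.2 -0. ] w 55.9 q [-0.5  0.4  1.8  0.   1.   1. ]
tool shift m [ 0.  0. -0.]
[(array([213.3, 154.3]), 0.94), (array([233.4, 211.9]), 0.72)]
scene pred origin [[213.7 155.1]] shackle [[212.4 192.9]] [[212.2 181. ]] dialgrip/landm [(array([215. , 197.1]), 0.87), (array([343.4, 266.4]), 0.23)]
[]
top pred origin [[408.6 209. ]] shackle [[404.1 168.3]] [[405.6 178.6]] dialgrip/landm [(array([405. , 166.7]), 0.59)]
```

View pics/s8.png

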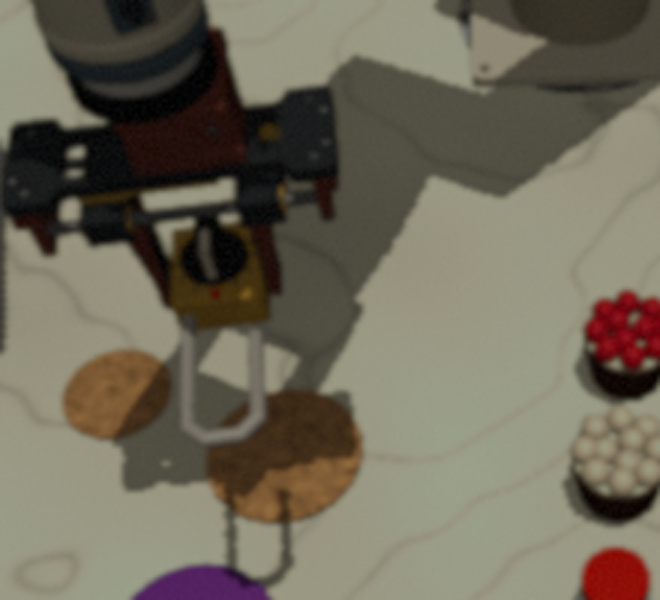

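View pics/t8.png

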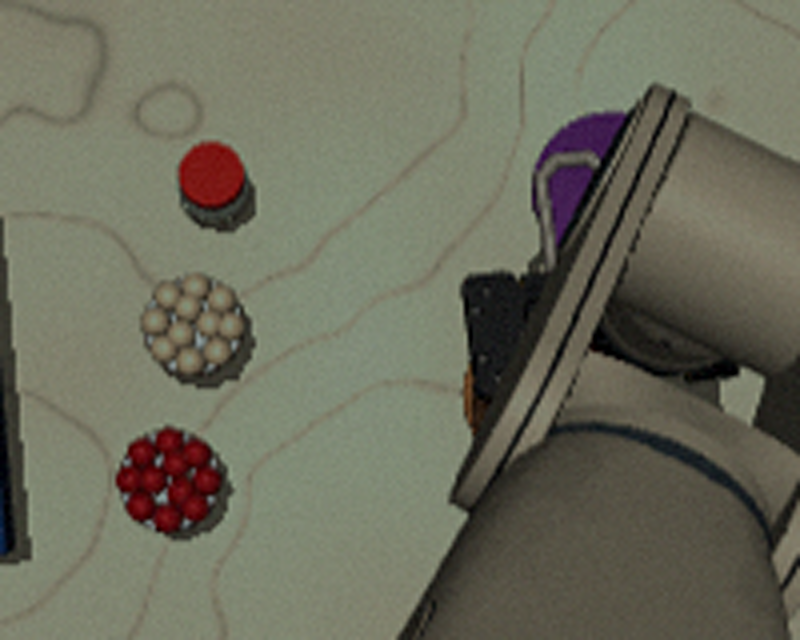

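Call:
jog_arm(
  steps=[
    [[0, 0.0005, -0.0027, 0, 0, 0, 1], [0, 0, 0, 0, 0, 0, 1], [0, 0, 0, 0, 0, 0, 1], [0, 0, 0, 0, 0, 0, 1], [0, 0, 0, 0, 0, 0, 1], [0, 0, 0, 0, 0, 0, 1], [0, 0, 0, 0, 0, 0, 1], [0, 0, 0, 0, 0, 0, 1], [0, 0, 0, 0, 0, 0, 1]],
  ],
)

```text
t: 18.62
ee_pos: [516.5, -255.0, 387.6]
orientation: [-3.136, -0.18, 0.0]
ft_force: [0.5, 0.5, -4.1]
width: 55.7
```

```bash
python3 - <<'E'
from h import *
np.set_printoptions(precision=3,suppress=True)
plan(516.5,-254,387.6); print(ctrl.get_obs()['qvel'])
# shackle crown outer tip & mark in scene
save('scene','s9.png',(170,110,260,210),6)
E
```

```text
t 18.62 pos [ 516.5 -255.   387.6] yaw(y) -1.456 tilt [-0.  0. -1.] F [ 0.5  0.5 -4.1] Mom [-0.04  0.17 -0.03] w 55.7 q [-0.48  0.37  1.75 -0.    1.02  0.98]
tool shift m [ 0.    -0.001  0.   ]
[-0.001  0.001  0.     0.    -0.001  0.   ]
```

View pics/s9.png

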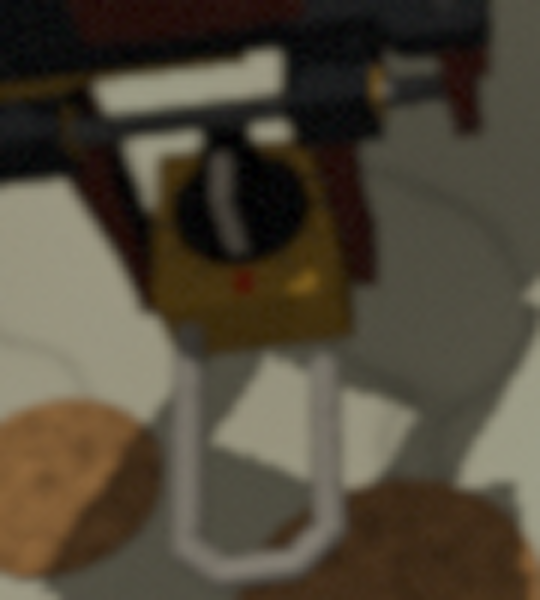

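The lock hangs level and still. The pointer is on the mark and the shackle fully out. I hand in.

```bash
python3 -c "
from h import *
ctrl.close_job(); plan()"
```

```text
the job is handed in; nothing more can be done
the job is handed in; nothing more can be done
```

I opened the padlock and handed the job in at about 18.7 s, still holding it still over the larger brown cork mat. No verdict is given at hand-in.

- **Dial:** I turned it two notches clockwise. The wrist moment rose and fell at the first notch, and the pictures afterwards show the white pointer at the red mark.
- **Shackle:** I pulled it out with the lock on its seat until it stopped, where the force rose to about 7 N. The gripper travelled about 28.7 mm: the 26 mm stroke, some slack against the kerb and possibly a little pad slip. In the last picture it is still out.
- **Lift and final pose:**
  - I gripped the body by its sides (55.7 mm between the pads) and lifted it straight up.
  - The tool is level and the arm is still. The TCP is at (516.5, -255, 387.6), which puts the underside at about 200 mm and the lock centre at about (512.5, -255).
- **Bystanders:** the cakes and jam jar look unmoved in the pictures, and the robot never came near them.

**Disagreements:**
- The two cameras differed by about 5 mm on the box and the mat. I leaned on the top camera, since the fingertips seemed to show the scene camera slightly off, so the centring on the mat is good to a few millimetres.
- Two-view triangulation put the dial grip at 98 mm against 114 mm in the text, and the box lid at about 52 mm against 60 mm. I used the text's heights, and the grasps fitted them.
- The top camera could not see the held lock body, as the arm blocked it. It did see the shackle where I expected it.

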